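Nest a calorimeter and hold a surface probe on its lid

TASK

Put the calorimeter together from the largest part inward: lower the open aluminium cup fully into the cork jacket and let go, then lower the closed steel can fully into the cup and let go, without dropping either. After that take the surface probe out of its wooden block and press its sprung copper tip lightly, probe upright, on the middle of the ring marked on the can's lid, until the tip is about half-way in. Finish there, still holding the probe steadily in the gripper; do not let go of it, and leave the lamp, the hand generator and the tray alone.

Things in the scene. Friction and masses are not known exactly. Their poses are not given: they have to be found in the camera images.
- jacket_base (a point): Largest vessel: cork jacket, a low open round pot, loose on the bench, 86 mm outside diameter, 76 mm inside, 50 mm high, inner floor 6 mm above its underside, 0.5 kg. This point is the centre of its underside; z up.
- cup_center (a point): Middle vessel: open round aluminium cup, straight sided, 66 mm outside diameter, 58 mm inside, 85 mm high, inner floor 5 mm above its underside, 0.11 to 0.22 kg. This point is on its axis half-way up (42.5 mm above its underside, 42.5 mm below its rim); z up. Seated in the jacket it stands 41 mm above the jacket's rim, so it can be held there by its outside.
- can_center (a point): Smallest vessel: closed steel can, a straight cylinder 48 mm in diameter and 118 mm high with a flat pale lid, 0.25 to 0.5 kg. This point is on its axis half-way up (59 mm above its underside); z up. Seated in the cup it stands 38 mm above the cup's rim.
- can_mark (a point): The marked spot: middle of the dark ring (18 mm outside, 14 mm inside diameter, flat) painted on the centre of the can's lid. This point is on the lid's surface, 59 mm above can_center.
- probe_grip (a point): The surface probe, 0.1 kg, standing upright in the central hole of its block: a white round handle 22 mm in diameter and 100 mm long, under it a steel stem 10 mm in diameter and 45 mm long, then the copper tip. This point is on the handle's axis, 45 mm below the handle's top and 55 mm above its lower end; z points up along the probe, away from the tip. With the tip fully out, the tip's end is 120 mm below this point. Pull it straight up by more than 70 mm to clear the block.
- probe_tip (a point): End of the probe's sprung copper tip: a 7 mm rod with a round end, on the probe's axis, 65 mm below the handle's lower end when fully out. It slides into the stem against a spring.
- plunger (a joint): How far the probe's tip is pushed in, m: 0 fully out, 0.012 fully in (stop). It takes about 1 N at 0 and about 5 N at 0.012, rising evenly (350 N/m), about 3 N half-way.
- block: Wooden block that holds the probe, fixed to the bench, 80 x 80 x 80 mm, with a vertical hole 15 mm wide and 72 mm deep in the middle of its top; the probe's handle rests on the top. Origin: centre of its underside.
- lamp: Bystander, loose: bulb on a yellow socket on a 70 mm square plywood base, 87 mm high. Origin: centre of its underside.
- generator: Bystander, loose: plywood hand generator with a 121 mm spoked wheel standing across its base (90 x 100 mm), 138 mm high. Origin: on the bench below the wheel's centre; x points from the wheel to the post.
- tray: Bystander, loose: blue plastic tray, 300 x 240 mm, 80 mm high, with odds and ends in it. Origin: centre of its underside.
Mind the look-alikes: they are no part of the job. What is shaped like the part that bears probe_grip but purple is not meant.

How it is judged:
By the outcome, as a careful person would: the job done as asked, in the order asked, and still so for the second after the job is handed in, while the arm keeps its last pose, push and grip.
It also fails if it takes over 62 s, if anything falls off the work surface, if the arm or the gripper's body presses on something with over 40 N, if the wrist force passes 120 N, or if a joint passes its speed limit or range.

ROBOT

A 6-joint arm with a two-finger parallel gripper is mounted at the origin on the work surface. World frame = base frame: x ahead of the robot, y to its left, z up, the work surface at z = 0. Lengths are in m, angles in degrees, forces in N, time in s.
With the tool pointing down it reaches from about 0.4 to 0.825 m from the base axis. Payload 7 kg.
Tool frame: the origin (TCP) lies midway between the tips of the shut fingers; the grasp point (between the pads) lies 19 mm behind it; z points along the fingers, x is the direction in which the jaws open and shut, and the axes are right-handed (so a half turn about z gives the same grasp; the last joint's range is limited). The gripper opens to 88 mm and grips with 3 to 60 N. Pads are 19 mm wide; open, the fingers measure 130 mm over their backs; the gripper's body (78 mm by 193 mm) begins 47 mm behind the grasp point.
Start: joints at [-58.665, 20.546, 0.682, 0, -70.136, -16.507], TCP at [0.173, -0.653, 0.227] pointing down, gripper open.
Joint ranges: [-176.03, 176.03], [-82.01, 121.73], [-58.28, 71.71], [-173.87, 95.51], [-174.79, -0.11], [-173.66, 173.66]. Speed limits (degrees/s): [136.94, 136.94, 172.46, 180, 180, 180].

INTERFACE

Orientations are given as [roll, pitch, yaw] about the fixed x, y, z axes, in that order (R = Rz(yaw) Ry(pitch) Rx(roll)).
In Python, from plant import ctrl, vision, nets gives the robot as it stands.
- The arm moves only by the shell command python3 -m jog 'ROWS'. ROWS is text: rows parted by semicolons, each of 7 numbers parted by spaces: the turn, a rotation vector about the tool's x, y, z in units of 0.1 rad (1.0 is 0.1 rad), then the shift along the tool's x, y, z in units of 4 cm (1.0 is 4 cm), then the opening, from -1 (shut) to 1 (fully open). In form: rx ry rz x y z jaw; .... A call has 1 to 8 rows; each row shifts and turns the commanded pose from where the row before left it, along the tool's axes as they then stand; what a row does not reach is not made up. A row lasts 1/8 s, in which the tool goes at most 62.5 mm and 10.7 degrees, less where a joint would pass 70% of its speed; a pose out of reach is approached as far as the arm can. A call with a number of a shift or a turn outside -1 to 1 is refused whole. A call with a gripper value outside its range is refused whole. The fingers move at their own pace and stop on an object; the grip force is fixed at half the most. Time passes only in rows, so rows that do not move let the fingers close. It gives the time, the measured TCP pose, the force and the opening at its end, in the units of the state.
- ctrl.get_obs(): the state, without advancing time (a new reading comes with each control period).
- vision.snapshot(name): name is "scene" or "side" or "wrist"; returns (picture, depth): 480x640x3 uint8, red, green, blue; 480x640 float32, m along the optical axis (not along the pixel's ray), 0 where there is no reading.
- vision.camera_info(name): a dict with "camera_matrix" (3x3 intrinsics, pixels), "camera_from_world" (4x4, takes a point from world to camera coordinates); the wrist camera has in their place "tool_from_camera" (4x4, takes a point from camera to tool coordinates, whose origin is the TCP and whose axes are the tool frame's). Camera axes: x right, y down, z forward; pixel columns grow to the right and rows downward; lengths in m; the calibration is good to about 2 mm. The wrist camera is an equidistant fisheye: a pixel r from the principal point sees the ray r / f radians off the axis. A picture is of the moment at which its call begins: read the wrist's pose just before it. camera_info takes no time and is no camera call.
- ctrl.close_job(): hands the job in, once; it reports no verdict.
Trained networks look in the newest picture that a camera, given by its name, has taken for a name from the list of things; names that differ only in an ending like _2 or _b are one class to them, and where a whole thing is asked for, a point or a joint stands for the part that bears it (a point fixed in the world has none). Each returns a list of dicts, best first, with "score" (0 to 1); they miss things now and then, are a little off and sometimes report something else, mostly with a low value. They report only what shows in the picture. A call takes as long as a camera call. They do not tell look-alikes from the thing itself.
- nets.boxes_of(target, camera): "location" ([x, y, z] in m, in world coordinates, good to about 4 mm: the middle of the surface that is visible of it).
The state is a dict: "clock": time; "joint_pos": joint angles; "qvel": joint speeds; "tau": joint torques, N m; "tool_pos": TCP position; "orientation": TCP orientation; "force": force on the tool from outside, world axes, zero at the start; "moment": the same for the moment, N m; "opening": finger opening in m.
Only numpy, scipy, OpenCV 4.12 (cv2) and the standard library are available. Lean on these libraries where they do the work, as an engineer would, in place of code of your own. Each camera call takes 0.05 s, during which the arm holds its last target.

## Working session

There is one attempt and no reset: what is moved stays moved. The work goes in short steps, Python scripts to look and compute and a shell command to move; the robot and the scene stay as the last step left them, time stands still between calls to the robot, and variables do not carry over. Pictures are saved under pics/ and viewed, and the job is handed in when it is done.

```bash
ls; mkdir -p pics; cat > h.py <<'E'
import numpy as np, cv2
from scipy.spatial.transform import Rotation as R
from plant import ctrl, vision, nets
def st():
    o=ctrl.get_obs(); return o
def save(name,fn):
    p,d=vision.snapshot(name); cv2.imwrite('pics/'+fn,p[:,:,::-1]); np.save('/tmp/'+fn+'.npy',d); return p,d
def cloud(name,d):
    ci=vision.camera_info(name);K=np.array(ci['camera_matrix']);T=np.linalg.inv(np.array(ci['camera_from_world']))
    v,u=np.mgrid[0:480,0:640]
    X=np.stack([(u-K[0,2])/K[0,0]*d,(v-K[1,2])/K[1,1]*d,d],-1)
    return X@T[:3,:3].T+T[:3,3]
E
python3 - <<'E'
from h import *
print(st())
for n in ['scene','side']:
    p,d=save(n,n+'0.png')
    for t in ['jacket_base','cup_center','can_center','can_mark','probe_grip','probe_tip','block','lamp','generator','tray']:
        print(n,t,[(np.round(r['location'],3).tolist(),round(r['score'],2)) for r in nets.boxes_of(t,n)][:4])
save('wrist','wrist0.png')
print(vision.camera_info('scene'),vision.camera_info('wrist'),vision.camera_info('side'))
print(st()['clock'])
E
```

```text
pics
{'clock': 0.0, 'joint_pos': array([-5.86669250e+01,  2.05904621e+01,  6.34406143e-01, -2.09252229e-02,
       -7.01358066e+01, -1.65043632e+01]), 'qvel': array([-0.04401409, -0.07007585,  0.04841135, -0.00157498,  0.00326897,
       -0.04574243]), 'tau': array([-6.95468661e-04, -5.82728970e+01,  2.93055063e+01,  6.99737549e+00,
        6.85686129e-03, -1.92866296e-04]), 'tool_pos': array([ 0.17257893, -0.65206142,  0.22563594]), 'orientation': array([-1.79992761e+02, -9.36664661e-02,  1.04821580e+02]), 'force': array([-0.26734414, -0.33026011, -0.23293197]), 'moment': array([0.00537255, 0.01582009, 0.00437348]), 'opening': 0.08779901755708575}
scene jacket_base [([0.441, -0.248, 0.022], 0.74), ([0.67, -0.004, 0.147], 0.23)]
scene cup_center [([0.473, 0.266, 0.051], 0.82)]
scene can_center [([0.726, -0.322, 0.032], 0.71), ([0.478, -0.013, 0.081], 0.62)]
scene can_mark [([0.477, -0.005, 0.086], 0.8)]
scene probe_grip [([0.687, 0.099, 0.127], 0.94), ([0.759, -0.053, 0.124], 0.91), ([0.702, -0.097, 0.126], 0.8), ([0.668, 0.003, 0.15], 0.74)]
scene probe_tip [([0.681, 0.008, 0.076], 
[... 1516 characters left out ...]
      [ 1.29091204e-03,  9.57466707e-01,  2.88540878e-01,
        -7.78351905e-02],
       [ 3.31034014e-04, -2.88541512e-01,  9.57467329e-01,
        -1.58386057e-01],
       [ 0.00000000e+00,  0.00000000e+00,  0.00000000e+00,
         1.00000000e+00]])} {'camera_matrix': array([[584.9536609 ,   0.        , 325.5293739 ],
       [  0.        , 584.9536609 , 238.21575541],
       [  0.        ,   0.        ,   1.        ]]), 'camera_from_world': array([[-0.94585691, -0.32435143,  0.01228212,  0.5102273 ],
       [-0.19423339,  0.5352856 , -0.82203572,  0.27732558],
       [ 0.26005402, -0.77991376, -0.56930346,  1.23398326],
       [ 0.        ,  0.        ,  0.        ,  1.        ]])}
1.15
```

View pics/scene0.png

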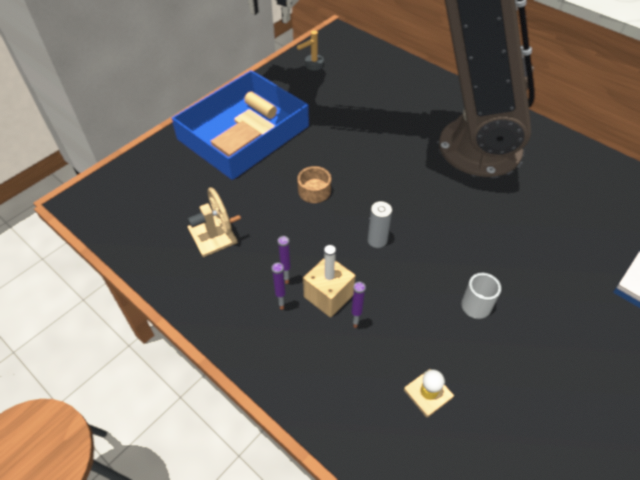

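View pics/side0.png

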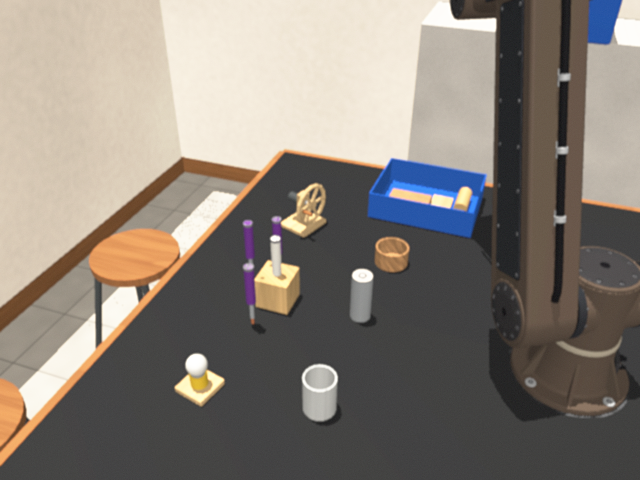

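View pics/wrist0.png

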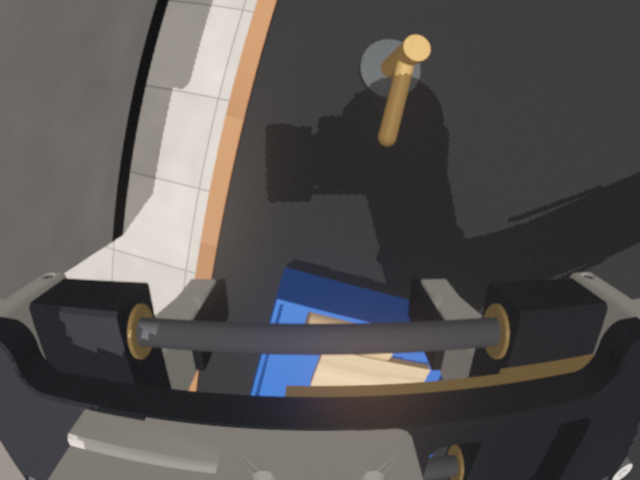

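The scene view shows the jacket at (314,184), the can at (380,225), the cup at (482,296) and the white probe in its block at (330,265). Three purple decoy probes stand near the block. Next I measure the axes from depth.

```bash
cat > fit.py <<'E'
from h import *
from scipy.optimize import least_squares
def fitc(P,r,c0):
    f=lambda c:np.hypot(P[:,0]-c[0],P[:,1]-c[1])-r
    s=least_squares(f,c0,loss='soft_l1',f_scale=0.002); return s.x, np.sqrt(np.mean(s.fun**2))
E
python3 - <<'E'
from fit import *
for n in ['scene','side']:
    d=np.load(f'/tmp/{n}0.png.npy'); C=cloud(n,d).reshape(-1,3); C=C[d.reshape(-1)>0]
    def reg(x,y,r,z0,z1):
        m=(np.hypot(C[:,0]-x,C[:,1]-y)<r)&(C[:,2]>z0)&(C[:,2]<z1); return C[m]
    fl=C[(np.abs(C[:,0]-.55)<.05)&(np.abs(C[:,1]-.15)<.03)]; print(n,'table z',np.median(fl[:,2]))
    # can
    P=reg(.47,-.005,.07,.02,.105); print('can side',len(P),fitc(P,.024,[.47,0]))
    P=reg(.47,-.005,.07,.112,.13); print('can lid',len(P),P.mean(0),(P.max(0)+P.min(0))/2,np.median(P[:,2]))
    P=reg(.46,.275,.07,.08,.095); print('cup rim',len(P),fitc(P,.031,[.46,.275]),(P.max(0)+P.min(0))/2, np.percentile(P[:,2],95))
    P=reg(.46,.275,.07,.015,.075); print('cup side', len(P),fitc(P,.033,[.46,.275]))
    P=reg(.44,-.24,.07,.045,.056); print('jack rim',len(P),fitc(P,.0405,[.44,-.24]),(P.max(0)+P.min(0))/2)
    P=reg(.67,.005,.05,.095,.172); print('probe',len(P),fitc(P,.011,[.67,.005]))
    P=reg(.67,.005,.05,.172,.195); print('probetop',len(P),P.mean(0))
    P=reg(.67,.005,.06,.075,.084); print('blocktop',len(P),(P.max(0)+P.min(0))/2, cv2.minAreaRect((P[:,:2]*1000).astype(np.float32)))
    for x,y in [(.687,.099),(.759,-.053),(.702,-.097)]:
        P=reg(x,y,.04,.005,.3); print('purple',len(P),fitc(P[P[:,2]>.09],.011,[x,y])[0],P[:,2].min(),P[:,2].max())
E
```

```text
scene table z -0.0012780776507791414
can side 444 (array([ 0.4604453, -0.0183511]), np.float64(0.0013400480554919645))
can lid 253 [ 0.46255549 -0.01652432  0.11641132] [ 0.46317951 -0.01751094  0.11686897] 0.11637634892156323
cup rim 182 (array([0.46239487, 0.2656061 ]), np.float64(0.0016913413235534604)) [0.46193642 0.26582919 0.08429837] 0.08632223556250071
cup side 847 (array([0.4629091 , 0.26557885]), np.float64(0.002427301076217648))
jack rim 182 (array([ 0.44353368, -0.24337461]), np.float64(0.002163893457658452)) [ 0.44230115 -0.24353573  0.048657  ]
probe 216 (array([0.67614736, 0.00847844]), np.float64(0.003802256479144617))
probetop 98 [ 0.66380208 -0.00253112  0.17828097]
blocktop 920 [ 0.66263835 -0.00294034  0.0793845 ] ((663.1466064453125, -2.8910903930664062), (82.79315185546875, 82.73600006103516), 0.9124312400817871)
purple 397 [0.68367349 0.09211932] 0.0053592726357192255 0.16653255138921652
purple 386 [ 0.75772274 -0.06110365] 0.005318569059261424 0.16739179734959064
purple 362 [ 0.70034995 -0.09990618] 0.008474808824415758 0.16659998519450836
side table z -0.0008
[... 366 characters left out ...]
.46074356, 0.2682124 ]), np.float64(0.002440020015041044))
jack rim 165 (array([ 0.44122077, -0.24066655]), np.float64(0.002425741083489596)) [ 0.44194498 -0.24052932  0.04943745]
probe 259 (array([ 0.66205991, -0.00234026]), np.float64(0.0017690439763370768))
probetop 73 [0.66131598 0.00101973 0.17784358]
blocktop 660 [ 6.62085462e-01 -7.70170540e-05  7.95280460e-02] ((662.1489868164062, -0.3902435302734375), (87.07131958007812, 82.18616485595703), 89.34961700439453)
purple 483 [0.68409288 0.09382175] 0.0053808584514679625 0.1677246841462754
purple 364 [ 0.75778225 -0.05979921] 0.04454727400702052 0.166503903720296
purple 195 [ 0.70059209 -0.0984629 ] 0.06863748601255204 0.16692181640507242
```

```bash
python3 -m jog '0 0 0.86 0.9 0.6 0 1; 0 0 0.86 0.9 0.6 0 1; 0 0 0.86 0.9 0.6 0 1; 0 0 0 1 1 0 1; 0 0 0 1 1 0 1; 0 0 0 1 0.8 0 1; 0 0 0 1 0.5 0 1; 0 0 0 0.5 0 0 1'
```

```text
clock: 2.15
tool_pos: [0.358, -0.3522, 0.2268]
orientation: [180.0, 0.0, 90.2]
force: [-0.1, 0.5, -0.6]
opening: 0.0877
```

```bash
python3 -m jog '0 0 0.04 1 0.4 0 1; 0 0 0 1 0 0 1; 0 0 0 0.75 0 0 1; 0 0 0 0 0 0 1'; python3 - <<'E'
from h import *
o=st(); print(o['tool_pos'],o['orientation'])
save('wrist','w1.png')
E
```

```text
clock: 2.65
tool_pos: [0.3731, -0.2425, 0.2271]
orientation: [179.9, 0.0, 90.0]
force: [0.7, -0.3, -0.1]
opening: 0.0876
[ 0.37309454 -0.24254999  0.22709071] [1.79921168e+02 1.21025723e-03 8.99618170e+01]
```

View pics/w1.png

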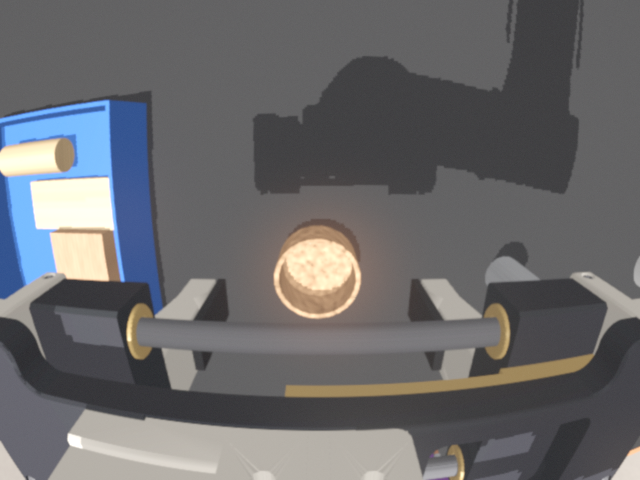

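The jacket shows at (317,278), between the fingers. I fit its rim from the wrist depth.

```bash
cat >> fit.py <<'E'
def wcloud(d,o):
    ci=vision.camera_info('wrist');K=np.array(ci['camera_matrix']);T=np.array(ci['tool_from_camera'])
    v,u=np.mgrid[0:480,0:640]
    x=(u-K[0,2])/K[0,0]; y=(v-K[1,2])/K[1,1]; th=np.hypot(x,y)+1e-9
    t=np.tan(np.minimum(th,1.5))
    X=np.stack([x/th*t*d,y/th*t*d,d],-1)
    X=X@T[:3,:3].T+T[:3,3]
    Rm=R.from_euler('xyz',o['orientation'],degrees=True).as_matrix()
    return X@Rm.T+o['tool_pos']
def look(fn,x,y,rad,z0,z1,r):
    o=st(); p,d=save('wrist',fn); C=wcloud(d,o)
    m=(d>0)&(np.hypot(C[...,0]-x,C[...,1]-y)<rad)&(C[...,2]>z0)&(C[...,2]<z1)
    P=C[m]; print(fn,len(P),fitc(P,r,[x,y]),'mid',(P.max(0)+P.min(0))/2,'zmed',np.median(P[:,2])); return o,p,d,C
E
python3 - <<'E'
from fit import *
o=st(); d=np.load('/tmp/w1.png.npy');C=wcloud(d,o)
print(np.median(C[100:200,200:240,2]))
P=C[(d>0)&(np.hypot(C[...,0]-.442,C[...,1]+.242)<.06)&(C[...,2]>.0475)&(C[...,2]<.056)]
print(len(P),fitc(P,.0405,[.442,-.242]),(P.max(0)+P.min(0))/2)
E
```

```text
0.0002365653071300794
1218 (array([ 0.44110862, -0.24460506]), np.float64(0.0015175602636250797)) [ 0.44190172 -0.2448397   0.04987357]
```

```bash
python3 -m jog '0 0 0 1 0.3 0 1; 0 0 0 1 0.2 0 1; 0 0 0 1 0 0 1; 0 0 0 1 0 0 1; 0 0 0 1 0 0 1; 0 0 0 0.6 0 0 1; 0 0 0 0 0 0 1'; python3 - <<'E'
from fit import *
look('w2.png',.461,-.017,.05,.112,.126,.024)
E
python3 -m jog '0 0 0 1 0 0 1; 0 0 0 1 0 0 1; 0 0 0 1 0 0 1; 0 0 0 1 0 0 1; 0 0 0 1 0 0 1; 0 0 0 1 0 0 1; 0 0 0 1 0 0 1; 0 0 0 0.1 0 0 1'; python3 - <<'E'
from fit import *
look('w3.png',.461,.267,.05,.080,.092,.031)
print(st()['tool_pos'])
E
```

```text
clock: 3.58
tool_pos: [0.3942, -0.0193, 0.2267]
orientation: [180.0, -0.0, 89.9]
force: [-0.3, -1.3, -0.6]
opening: 0.0873
w2.png 1901 (array([ 0.47340821, -0.01746517]), np.float64(0.008468429688541538)) mid [ 0.45424236 -0.01691654  0.1164973 ] zmed 0.11834599930960839
clock: 4.62
tool_pos: [0.3955, 0.2651, 0.226]
orientation: [-180.0, 0.1, 89.8]
force: [0.3, -0.0, -0.2]
opening: 0.0875
w3.png 1130 (array([0.45984548, 0.26599125]), np.float64(0.0013025147430124164)) mid [0.45991698 0.26598012 0.08340392] zmed 0.0847443185748055
[0.39530805 0.26433314 0.22601873]
```

View pics/w2.png

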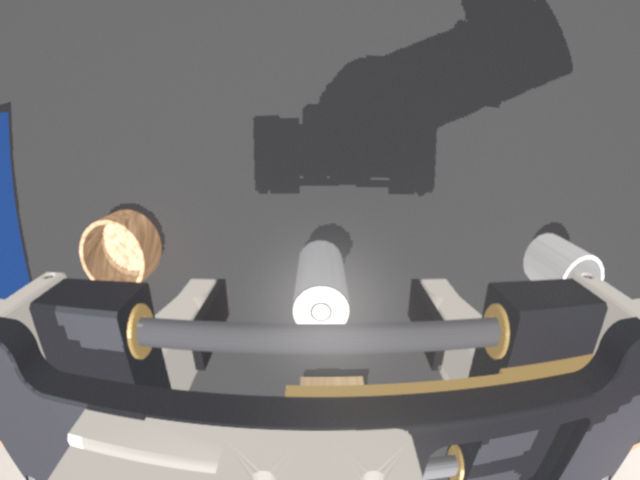

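View pics/w3.png

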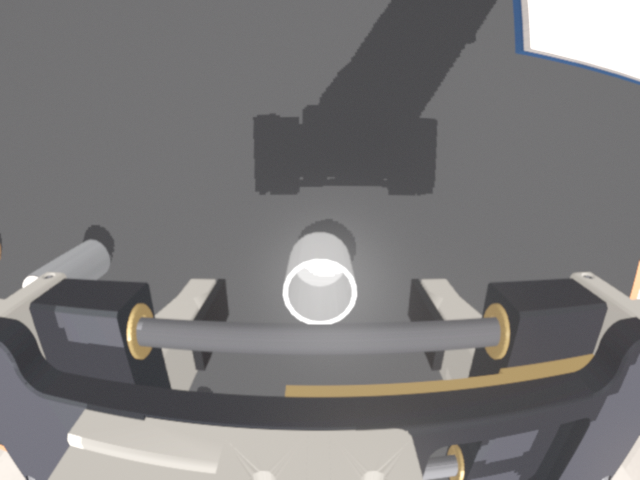

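```bash
python3 -m jog '0 0 0 0.03 0.9 0 1; 0 0 0 0 0.73 0.4 1; 0 0 0 0 0 0.8 1; 0 0 0 0 0 0.8 1; 0 0 0 0 0 0 1; 0 0 0 0 0 0 1'; python3 - <<'E'
from fit import *
v,u=311,321
ci=vision.camera_info('wrist');K=np.array(ci['camera_matrix']);T=np.array(ci['tool_from_camera'])
for (u,v) in [(321,311)]:
    x=(u-K[0,2])/K[0,0]; y=(v-K[1,2])/K[1,1]; th=np.hypot(x,y); r=np.array([x/th*np.sin(th),y/th*np.sin(th),np.cos(th)])
    r=T[:3,:3]@r; Rm=R.from_euler('xyz',[180,0,89.9],degrees=True).as_matrix(); r=Rm@r; c=Rm@T[:3,3]+[.3942,-.0190,.2267]
    print(c+r*(.118-c[2])/r[2])
print(st()['tool_pos'],st()['orientation'])
E
```

```text
clock: 5.42
tool_pos: [0.4607, 0.2646, 0.1478]
orientation: [179.9, -0.0, 89.8]
force: [-0.4, 0.5, 1.0]
opening: 0.0876
[ 0.46026007 -0.01679025  0.118     ]
[0.46066992 0.26460236 0.14781507] [ 1.79937734e+02 -2.78033403e-02  8.97852314e+01]
```

```bash
python3 -m jog '0 0 0.04 0.04 0 0.8 1; 0 0 0 0 0 0.8 1; 0 0 0 0 0 0.6 1; 0 0 0 0 0 0.2 1; 0 0 0 0 0 0 1; 0 0 0 0 0 0 -1; 0 0 0 0 0 0 -1; 0 0 0 0 0 0 -1'; python3 -m jog '0 0 0 0 0 0 -1; 0 0 0 0 0 0 -1'
```

```text
clock: 6.42
tool_pos: [0.4601, 0.2669, 0.0512]
orientation: [180.0, -0.0, 89.6]
force: [-1.0, -1.0, 3.9]
opening: 0.065
clock: 6.68
tool_pos: [0.4601, 0.2669, 0.0512]
orientation: [180.0, -0.0, 89.6]
force: [-1.8, -1.4, 6.3]
opening: 0.0653
```

```bash
python3 -m jog '0 0 0 0 0 -0.2 -1; 0 0 0 0 0 -0.6 -1; 0 0 0 0 0 -0.9 -1; 0 0 0 0 0 -0.9 -1; 0 0 0 0 0 -0.9 -1; 0 0 0 0 0 -0.4 -1; 0 0 0 -0.4 0 0 -1; 0 0 0 -0.8 0 0 -1'; python3 -m jog '0 0 0 -1 0 0 -1; 0 0 0 -1 -0.1 0 -1; 0 0 0 -1 -0.1 0 -1; 0 0 0 -1 -0.1 0 -1; 0 0 0 -1 -0.1 0 -1; 0 0 0 -1 0 0 -1; 0 0 0 -1 0 0 -1; 0 0 0 -1 0 0 -1'
```

```text
clock: 7.68
tool_pos: [0.4586, 0.2176, 0.2049]
orientation: [-179.9, 0.1, 89.6]
force: [-0.3, -1.0, -1.7]
opening: 0.0655
clock: 8.68
tool_pos: [0.4394, -0.1031, 0.2049]
orientation: [-179.8, 0.0, 89.6]
force: [0.7, 0.0, -1.8]
opening: 0.0655
```

```bash
python3 -m jog '0 0 0 -1 0 0 -1; 0 0 0 -1 0 0 -1; 0 0 0 -0.9 0 0 -1; 0 0 0 -0.5 0 0 -1; 0 0 0 -0.2 0 0 -1; 0 0 0 0 0 0 -1; 0 0 0 0 0 0 -1'; python3 - <<'E'
from fit import *
print(st()['tool_pos'])
save('wrist','w4.png'); save('scene','s4.png'); save('side','d4.png')
E
```

```text
clock: 9.55
tool_pos: [0.4399, -0.2447, 0.2062]
orientation: [-180.0, -0.0, 89.6]
force: [-0.6, 0.4, -2.0]
opening: 0.0654
[ 0.43985069 -0.24466754  0.20620189]
```

View pics/w4.png

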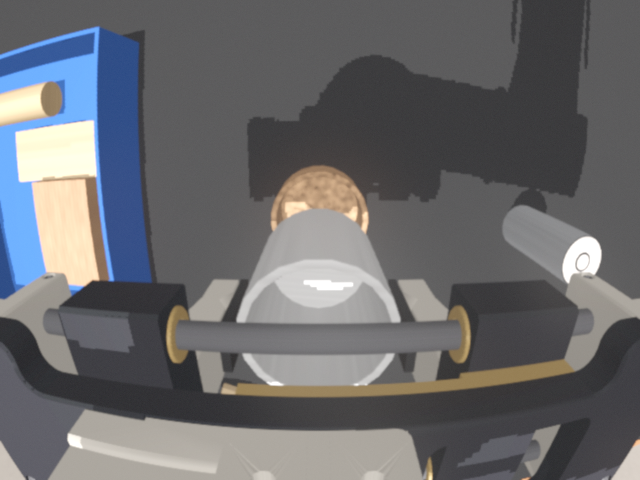

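View pics/s4.png

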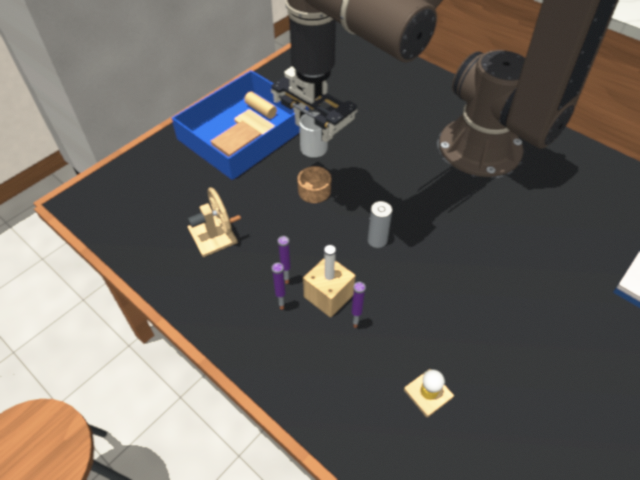

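The cup is held upright above the jacket. I compare the cup and jacket axes within the same pictures.

```bash
python3 - <<'E'
from fit import *
o=st()
for n,f in [('scene','s4'),('side','d4'),('wrist','w4')]:
    d=np.load(f'/tmp/{f}.png.npy'); C=(wcloud(d,o) if n=='wrist' else cloud(n,d)); C=C[d>0]
    def reg(z0,z1,r=.05): return C[(np.hypot(C[:,0]-.441,C[:,1]+.244)<r)&(C[:,2]>z0)&(C[:,2]<z1)]
    P=reg(.165,.198,.045); print(n,'cup side',len(P),fitc(P,.033,[.441,-.244]))
    P=reg(.01,.042,.055); print('jack side',len(P),fitc(P,.043,[.441,-.244]))
    P=reg(.0465,.054,.055); print('jack rim',len(P),fitc(P,.0405,[.441,-.244]))
    P=reg(.12,.235,.04); print('cup zmin/max', np.percentile(P[:,2],[1,99]))
E
```

```text
scene cup side 289 (array([ 0.44123654, -0.24555494]), np.float64(0.002210923022773844))
jack side 499 (array([ 0.44383121, -0.24298112]), np.float64(0.003287609323626705))
jack rim 135 (array([ 0.44359405, -0.24337789]), np.float64(0.001953331397648668))
cup zmin/max [0.15509115 0.23416637]
side cup side 311 (array([ 0.44093154, -0.24409172]), np.float64(0.002126937729914171))
jack side 594 (array([ 0.44155975, -0.24060547]), np.float64(0.0035992163101481365))
jack rim 121 (array([ 0.4411035 , -0.23954777]), np.float64(0.0026404341054887376))
cup zmin/max [0.15416154 0.23431435]
wrist cup side 3932 (array([ 0.43778392, -0.24462946]), np.float64(0.0025204074288520694))
jack side 392 (array([ 0.44272695, -0.24468593]), np.float64(0.00335335670354397))
jack rim 980 (array([ 0.44220469, -0.24364297]), np.float64(0.00152040068096007))
cup zmin/max [0.15943644 0.2345638 ]
```

```bash
python3 -m jog '0 0 0 0.05 0.05 0.4 -1; 0 0 0 0 0 0.8 -1; 0 0 0 0 0 0.7 -1; 0 0 0 0 0 0.3 -1; 0 0 0 0 0 0 -1; 0 0 0 0 0 0 -1'; python3 -m jog '0 0 0 0 0 0.2 -1; 0 0 0 0 0 0.3 -1; 0 0 0 0 0 0.3 -1; 0 0 0 0 0 0 -1'
```

```text
clock: 10.45
tool_pos: [0.4429, -0.2434, 0.1194]
orientation: [179.9, 0.0, 89.6]
force: [0.7, -0.2, -2.4]
opening: 0.0654
clock: 10.95
tool_pos: [0.4412, -0.2431, 0.0852]
orientation: [-179.8, -0.0, 89.6]
force: [-0.5, 0.3, -2.1]
opening: 0.0654
```

No contact so far, with the cup's bottom about 16 mm below the jacket's rim. I keep lowering.

```bash
python3 -m jog '0 0 0 0 0 0.25 -1; 0 0 0 0 0 0.25 -1; 0 0 0 0 0 0.1 -1; 0 0 0 0 0 0 -1'; python3 -m jog '0 0 0 0 0 0.06 -1; 0 0 0 0 0 0 -1'
```

```text
clock: 11.45
tool_pos: [0.4419, -0.2432, 0.0622]
orientation: [-180.0, -0.0, 89.6]
force: [0.5, -0.2, -1.0]
opening: 0.0649
clock: 11.7
tool_pos: [0.4422, -0.2433, 0.0602]
orientation: [180.0, 0.0, 89.6]
force: [-0.5, 0.3, -1.3]
opening: 0.0652
```

```bash
python3 -m jog '0 0 0 0 0 0.04 -1; 0 0 0 0 0 0 -1'; python3 -m jog '0 0 0 0 0 0.03 -1; 0 0 0 0 0 0 -1'
```

```text
clock: 11.95
tool_pos: [0.4421, -0.2433, 0.0585]
orientation: [-180.0, -0.0, 89.6]
force: [-0.1, -0.2, -1.9]
opening: 0.0654
clock: 12.2
tool_pos: [0.4421, -0.2433, 0.0573]
orientation: [-180.0, 0.0, 89.6]
force: [-0.8, 0.2, -1.9]
opening: 0.0651
```

```bash
python3 -m jog '0 0 0 0 0 0.03 -1; 0 0 0 0 0 0 -1'; python3 -m jog '0 0 0 0 0 0 -1'
```

```text
clock: 12.45
tool_pos: [0.4422, -0.2433, 0.0572]
orientation: [180.0, 0.0, 89.6]
force: [-3.9, 2.6, 11.8]
opening: 0.0656
clock: 12.58
tool_pos: [0.4422, -0.2433, 0.0572]
orientation: [180.0, 0.0, 89.6]
force: [-3.9, 1.8, 11.9]
opening: 0.0653
```

Contact came at TCP z = 0.0572 m, the height predicted for a fully seated cup. I ease off and release.

```bash
python3 -m jog '0 0 0 0 0 -0.02 -1; 0 0 0 0 0 0 1; 0 0 0 0 0 0 1; 0 0 0 0 0 0 1; 0 0 0 0 0 0 1'; python3 -m jog '0 0 0 0 0 -0.3 1; 0 0 0 0 0 -0.7 1; 0 0 0 0 0 -1 1; 0 0 0 0 0 -1 1; 0 0 0 0 0 -0.8 1; 0 0 0 0.5 -0.4 -0.3 1; 0 0 0 0.5 -0.6 0 1; 0 0 0 0 -0.7 0 1'
```

```text
clock: 13.2
tool_pos: [0.4422, -0.2433, 0.0569]
orientation: [-180.0, -0.0, 89.6]
force: [0.0, 0.2, -0.6]
opening: 0.0876
clock: 14.2
tool_pos: [0.3739, -0.202, 0.222]
orientation: [179.9, -0.0, 89.7]
force: [0.9, 0.3, 0.2]
opening: 0.0872
```

```bash
python3 - <<'E'
from fit import *
look('w5.png',.442,-.2435,.045,.080,.099,.031)
save('scene','s5.png');save('side','d5.png')
for n,f in [('scene','s5'),('side','d5')]:
    d=np.load(f'/tmp/{f}.png.npy'); C=cloud(n,d)[d>0]
    P=C[(np.hypot(C[:,0]-.442,C[:,1]+.243)<.05)&(C[:,2]>.086)&(C[:,2]<.098)]
    print(n,len(P),fitc(P,.031,[.442,-.243]),np.percentile(P[:,2],[50,95]))
E
```

```text
w5.png 1234 (array([ 0.44153026, -0.2429383 ]), np.float64(0.0012912878035137847)) mid [ 0.43998043 -0.24334528  0.0865684 ] zmed 0.09015941798331771
scene 117 (array([ 0.44486098, -0.24298474]), np.float64(0.0020440680940550953)) [0.08897211 0.09283095]
side 113 (array([ 0.44280559, -0.24060001]), np.float64(0.0022140689688475643)) [0.08902387 0.09232061]
```

View pics/w5.png

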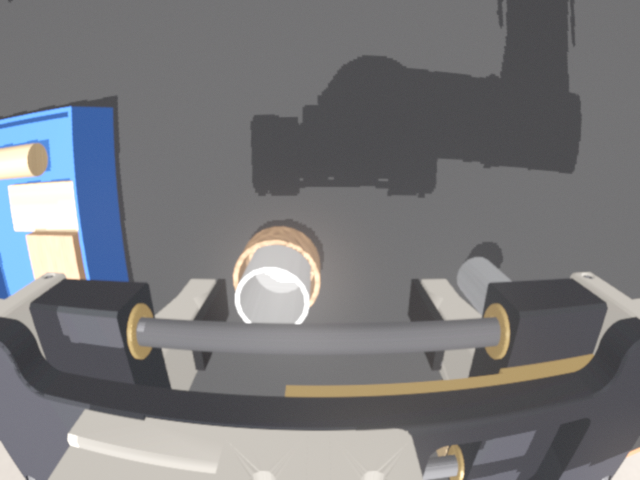

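View pics/d5.png

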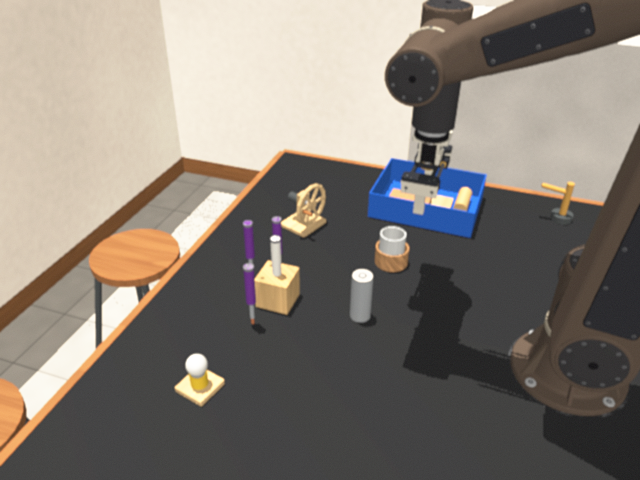

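The cup stands seated in the jacket with its rim at about 0.091 m. Next is the can.

```bash
python3 -m jog '0 0 0 1 0.3 0 1; 0 0 0 1 0.5 0 1; 0 0 0 1 0.5 0 1; 0 0 0 1 0.5 0 1; 0 0 0 0.62 0.36 0.4 1; 0 0 0 0 0 0.8 1; 0 0 0 0 0 0 1; 0 0 0 0 0 0 1'
```

```text
clock: 15.35
tool_pos: [0.463, -0.0188, 0.1741]
orientation: [179.9, 0.0, 89.6]
force: [0.4, -0.5, 0.5]
opening: 0.0877
```

```bash
python3 -m jog '0 0 0.06 0.04 -0.05 0.6 1; 0 0 0 0 0 0.8 1; 0 0 0 0 0 0.6 1; 0 0 0 0 0 0.22 1; 0 0 0 0 0 0 1; 0 0 0 0 0 0 -1; 0 0 0 0 0 0 -1; 0 0 0 0 0 0 -1'; python3 -m jog '0 0 0 0 0 0 -1; 0 0 0 0 0 0 -1; 0 0 0 0 0 0 -1'
```

```text
clock: 16.35
tool_pos: [0.4605, -0.0169, 0.0847]
orientation: [179.9, -0.0, 89.2]
force: [0.9, 0.0, -0.3]
opening: 0.0632
clock: 16.73
tool_pos: [0.4603, -0.017, 0.0843]
orientation: [180.0, 0.0, 89.3]
force: [-1.6, -1.0, 2.5]
opening: 0.0474
```

```bash
python3 -m jog '0 0 0 0 0 -0.2 -1; 0 0 0 0 0 -0.5 -1; 0 0 0 0 0 -0.9 -1; 0 0 0 0 0 -0.9 -1; 0 0 0 0 0 -0.7 -1; 0 0 0 -0.3 0 0 -1; 0 0 0 -0.8 -0.15 0 -1; 0 0 0 -1 -0.15 0 -1'; python3 -m jog '0 0 0 -1 -0.15 0 -1; 0 0 0 -1 0 0 -1; 0 0 0 -0.9 0 0 -1; 0 0 0 -0.5 0 0 -1; 0 0 0 -0.15 0 0 -1; 0 0 0 0 0 0 -1; 0 0 0 0 0 0 -1'; python3 - <<'E'
from fit import *
print(st()['tool_pos'])
o=st()
save('wrist','w6.png'); save('scene','s6.png'); save('side','d6.png')
for n,f in [('scene','s6'),('side','d6'),('wrist','w6')]:
    d=np.load(f'/tmp/{f}.png.npy'); C=(wcloud(d,o) if n=='wrist' else cloud(n,d)); C=C[d>0]
    def reg(z0,z1,r=.05): return C[(np.hypot(C[:,0]-.441,C[:,1]+.244)<r)&(C[:,2]>z0)&(C[:,2]<z1)]
    P=reg(.13,.18,.04); print(n,'can side',len(P),fitc(P,.024,[.441,-.244]))
    P=reg(.055,.082,.045); print('cup side',len(P),fitc(P,.033,[.441,-.244]))
    P=reg(.088,.096,.055); print('cup rim',len(P),fitc(P,.031,[.441,-.244]))
    P=reg(.10,.25,.03); print('can zmin/max', np.percentile(P[:,2],[1,99]))
E
```

```text
clock: 17.73
tool_pos: [0.4457, -0.1016, 0.2107]
orientation: [-179.9, -0.0, 89.3]
force: [1.1, -0.2, -5.5]
opening: 0.0475
clock: 18.6
tool_pos: [0.439, -0.2422, 0.2118]
orientation: [-180.0, -0.0, 89.3]
force: [0.5, 0.6, -5.1]
opening: 0.0474
[ 0.43895059 -0.24216714  0.21179636]
scene can side 276 (array([ 0.43933048, -0.2435125 ]), np.float64(0.0015949518050831632))
cup side 323 (array([ 0.44450518, -0.24324696]), np.float64(0.0028277710776958963))
cup rim 57 (array([ 0.44461774, -0.24253352]), np.float64(0.001632772359228413))
can zmin/max [0.12715102 0.24789668]
side can side 335 (array([ 0.43987936, -0.24193135]), np.float64(0.002073425477005169))
cup side 389 (array([ 0.44274123, -0.24050331]), np.float64(0.0030737784232413804))
cup rim 75 (array([ 0.44312407, -0.24038346]), np.float64(0.002284369683917484))
can zmin/max [0.12733493 0.23322088]
wrist can side 1369 (array([ 0.43959621, -0.24225306]), np.float64(0.00025923398470306506))
cup side 396 (array([ 0.44325955, -0.24341417]), np.float64(0.001961679932311973))
cup rim 761 (array([ 0.4429705 , -0.24333338]), np.float64(0.0012088935825840532))
can zmin/max [0.13372893 0.24726336]
```

View pics/w6.png

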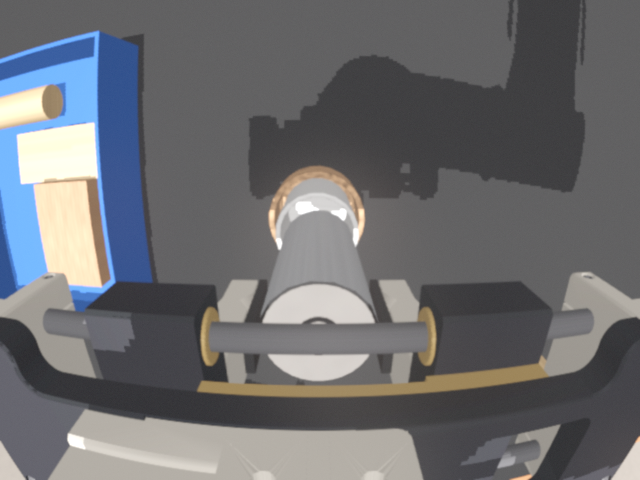

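View pics/d6.png

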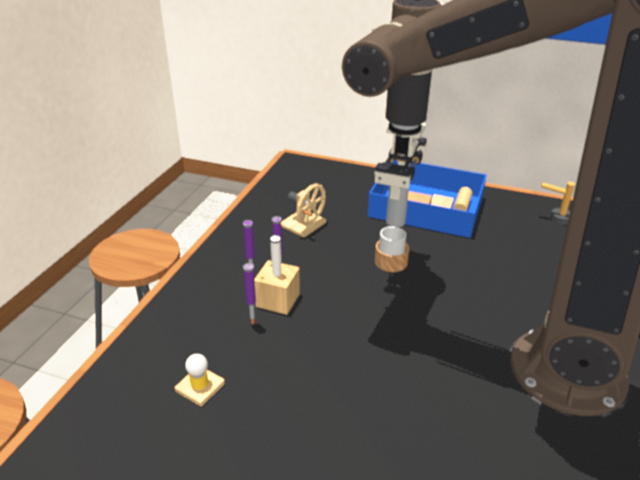

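```bash
python3 -m jog '0 0 0 -0.01 0.09 0.2 -1; 0 0 0 0 0 0.4 -1; 0 0 0 0 0 0.1 -1; 0 0 0 0 0 0 -1; 0 0 0 0 0 0 -1'; python3 - <<'E'
from fit import *
o=st(); print(o['tool_pos'])
save('wrist','w7.png'); 
E
```

```text
clock: 19.38
tool_pos: [0.4431, -0.2433, 0.1844]
orientation: [180.0, 0.0, 89.2]
force: [0.8, -0.5, -4.0]
opening: 0.0474
[ 0.44305683 -0.24330394  0.18442591]
```

View pics/w7.png

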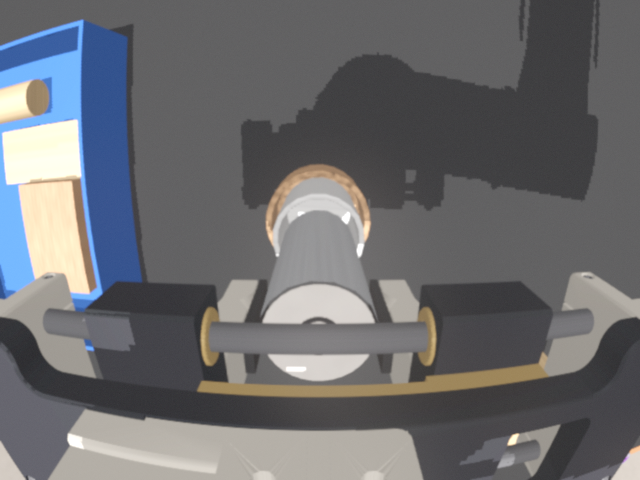

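The can's bottom is now just above the cup, laterally centred in it at (319,235). I lower it in.

```bash
python3 -m jog '0 0 0 0 0 0.25 -1; 0 0 0 0 0 0.25 -1; 0 0 0 0 0 0 -1'; python3 -m jog '0 0 0 0 0 0.3 -1; 0 0 0 0 0 0.5 -1; 0 0 0 0 0 0.5 -1; 0 0 0 0 0 0.2 -1; 0 0 0 0 0 0 -1'
```

```text
clock: 19.8
tool_pos: [0.4419, -0.243, 0.1629]
orientation: [-179.9, -0.0, 89.2]
force: [-0.5, -0.7, -4.1]
opening: 0.0475
clock: 20.42
tool_pos: [0.4426, -0.2432, 0.1037]
orientation: [-179.9, -0.0, 89.3]
force: [-0.2, -0.2, -4.3]
opening: 0.0476
```

```bash
python3 -m jog '0 0 0 0 0 0.12 -1; 0 0 0 0 0 0 -1'; python3 -m jog '0 0 0 0 0 0.04 -1; 0 0 0 0 0 0 -1'; python3 -m jog '0 0 0 0 0 0.03 -1; 0 0 0 0 0 0 -1'
```

```text
clock: 20.68
tool_pos: [0.4429, -0.2432, 0.0995]
orientation: [180.0, -0.0, 89.2]
force: [0.1, -0.9, -4.8]
opening: 0.0477
clock: 20.92
tool_pos: [0.4428, -0.2432, 0.0979]
orientation: [180.0, 0.0, 89.2]
force: [0.1, -0.8, -4.0]
opening: 0.0478
clock: 21.18
tool_pos: [0.4427, -0.2432, 0.0965]
orientation: [-180.0, -0.0, 89.2]
force: [0.2, 0.3, -5.3]
opening: 0.0481
```

```bash
python3 -m jog '0 0 0 0 0 0.03 -1; 0 0 0 0 0 0 -1'; python3 -m jog '0 0 0 0 0 0.015 -1; 0 0 0 0 0 0 -1'
```

```text
clock: 21.42
tool_pos: [0.4428, -0.2432, 0.0953]
orientation: [-180.0, 0.0, 89.2]
force: [-0.2, -1.0, -4.2]
opening: 0.0472
clock: 21.68
tool_pos: [0.443, -0.2432, 0.0953]
orientation: [180.0, 0.0, 89.3]
force: [-1.7, 0.9, 3.7]
opening: 0.0472
```

Contact came at TCP z = 0.0953 m, as predicted for a seated can. I release it.

```bash
python3 -m jog '0 0 0 0 0 0 1; 0 0 0 0 0 0 1; 0 0 0 0 0 0 1; 0 0 0 0 0 0 1; 0 0 0 0 0 0 1; 0 0 0 0 0 -0.2 1; 0 0 0 0 0 -0.6 1; 0 0 0 0 0 -0.9 1'; python3 -m jog '0 0 0 0 0 -0.9 1; 0 0 0 0 -0.3 -0.9 1; 0 0 0 0 -0.7 -0.3 1; 0 0 0 0 -0.7 0 1; 0 0 0 0 0 0 1; 0 0 0 0 0 0 1'
python3 - <<'E'
from fit import *
o,p,d,C=look('w8.png',.442,-.2435,.026,.120,.140,.024)
print(o['tool_pos'],o['orientation'])
save('scene','s8.png');save('side','d8.png')
E
```

```text
clock: 22.68
tool_pos: [0.4422, -0.2431, 0.1632]
orientation: [-179.9, -0.0, 89.2]
force: [0.8, -0.5, -0.8]
opening: 0.0875
clock: 23.42
tool_pos: [0.3752, -0.2424, 0.2474]
orientation: [179.9, 0.0, 89.2]
force: [0.0, -0.1, 0.6]
opening: 0.0875
w8.png 2035 (array([ 0.45380618, -0.24372549]), np.float64(0.009453186048839813)) mid [ 0.43901857 -0.2429328   0.12593249] zmed 0.12931504528273954
[ 0.37516497 -0.24238826  0.24735502] [1.79933916e+02 1.74605589e-02 8.92438118e+01]
```

View pics/w8.png

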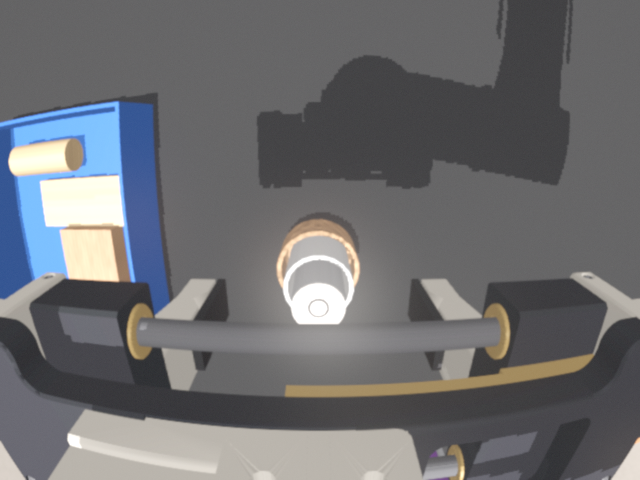

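View pics/s8.png

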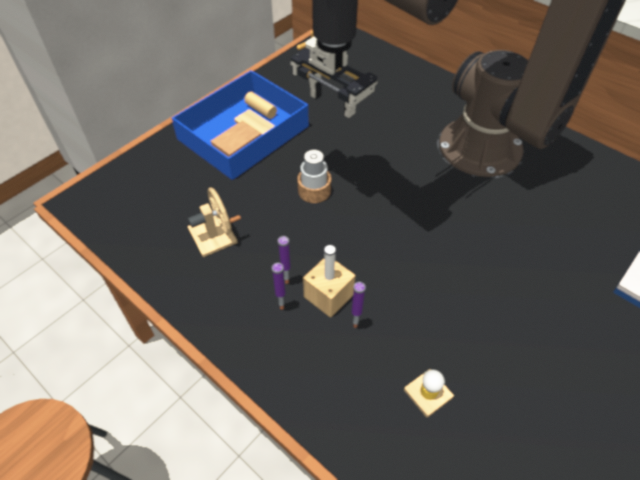

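All three vessels are nested, and the lid is at 0.129 m. Now I locate the ring accurately.

```bash
cat >> fit.py <<'E'
def wray(u,v,pos,rpy,z):
    ci=vision.camera_info('wrist');K=np.array(ci['camera_matrix']);T=np.array(ci['tool_from_camera'])
    x=(u-K[0,2])/K[0,0]; y=(v-K[1,2])/K[1,1]; th=np.hypot(x,y); r=np.array([x/th*np.sin(th),y/th*np.sin(th),np.cos(th)])
    Rm=R.from_euler('xyz',rpy,degrees=True).as_matrix(); r=Rm@T[:3,:3]@r; c=Rm@T[:3,3]+pos
    return c+r*(z-c[2])/r[2]
def ray(n,u,v,z):
    ci=vision.camera_info(n);K=np.array(ci['camera_matrix']);T=np.linalg.inv(np.array(ci['camera_from_world']))
    r=T[:3,:3]@np.array([(u-K[0,2])/K[0,0],(v-K[1,2])/K[1,1],1]); c=T[:3,3]
    return c+r*(z-c[2])/r[2]
E
python3 - <<'E'
from fit import *
im=cv2.imread('pics/w8.png'); a=cv2.resize(im[280:340,280:360],None,fx=8,fy=8,interpolation=cv2.INTER_CUBIC); 
im2=cv2.imread('pics/s8.png'); b=cv2.resize(im2[140:210,285:345],None,fx=6,fy=6,interpolation=cv2.INTER_CUBIC)
h=max(a.shape[0],b.shape[0]); c=np.zeros((h,min(800,640),3),np.uint8); 
cv2.imwrite('pics/z8.png',a); cv2.imwrite('pics/z8b.png',b)
print(wray(318,308,[.3752,-.2424,.2474],[179.93,0.02,89.24],.129))
g=cv2.cvtColor(im,cv2.COLOR_BGR2GRAY)[300:318,308:330]; print(g)
for n,f in [('scene','s8'),('side','d8')]:
    d=np.load(f'/tmp/{f}.png.npy'); C=cloud(n,d)
    m=(d>0)&(np.hypot(C[...,0]-.443,C[...,1]+.243)<.035)&(C[...,2]>.1265)&(C[...,2]<.133)
    P=C[m]; print(n,m.sum(),(P.max(0)+P.min(0))/2,P.mean(0)); v,u=np.nonzero(m); print(u.min(),u.max(),v.min(),v.max(),ray(n,(u.min()+u.max())/2,(v.min()+v.max())/2,.129))
    m=(d>0)&(np.hypot(C[...,0]-.443,C[...,1]+.243)<.035)&(C[...,2]>.098)&(C[...,2]<.122); print('side',fitc(C[m],.024,[.443,-.243]))
E
```

```text
[ 0.44378854 -0.24346116  0.129     ]
[[255 255 255 255 249 225 208 208 217 222 221 219 213 208 203 205 233 255
  255 255 255 255]
 [255 255 255 219 202 211 232 254 255 255 255 255 255 255 239 214 202 225
  255 255 255 255]
 [255 255 227 198 223 254 255 255 255 255 255 255 255 255 255 255 228 203
  227 255 255 255]
 [255 242 205 224 255 255 255 255 255 255 255 255 255 255 255 255 255 230
  204 232 255 255]
 [255 218 212 253 255 255 255 255 255 255 255 255 255 255 255 255 255 255
  219 210 254 255]
 [240 203 234 255 255 255 255 255 255 255 255 255 255 255 255 255 255 255
  242 205 238 255]
 [220 205 250 255 255 255 255 255 255 255 255 255 255 255 255 255 255 255
  254 213 229 255]
 [216 212 255 255 255 255 255 255 255 255 255 255 255 255 255 255 255 255
  255 217 222 255]
 [220 215 255 255 255 255 255 255 255 255 255 255 255 255 255 255 255 255
  255 225 221 255]
 [229 216 255 255 255 255 255 255 255 255 255 255 255 255 255 255 255 255
  255 223 222 255]
 [238 210 247 255 255 255 255 255 255 255 255 255 255 255 255 255 255 255
  249 205 227 255]
 [255 216 229 255 255 255 255 255 255 2
[... 343 characters left out ...]
255 255 238 221 232 248 253 255 255 255 253 242 224 221 241 255
  255 255 255 255]
 [255 255 255 255 255 251 231 226 226 222 224 226 225 227 237 254 255 255
  255 255 255 255]
 [255 255 255 255 255 255 255 255 255 253 250 254 255 255 255 255 255 255
  255 255 255 255]]
scene 144 [ 0.44454431 -0.24249264  0.12946647] [ 0.44570192 -0.24296251  0.12861331]
304 322 150 163 [ 0.44541688 -0.24223747  0.129     ]
side (array([ 0.4428813 , -0.24457507]), np.float64(0.0016403765510896004))
side 121 [ 0.44234739 -0.24016663  0.12910459] [ 0.44174104 -0.2387048   0.1285858 ]
385 403 216 227 [ 0.44182536 -0.23764785  0.129     ]
side (array([ 0.4431854 , -0.24298779]), np.float64(0.0021323367505992415))
```

View pics/z8.png

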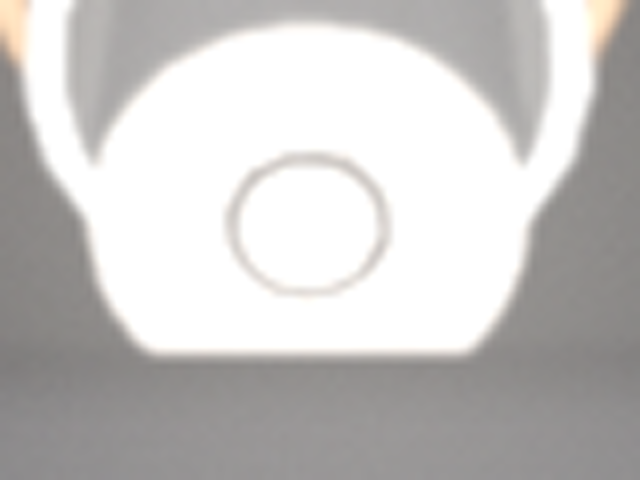

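```bash
python3 -m jog '0 0 -0.13 0.7 0.6 -0.4 1; 0 0 0 1 0.9 -0.6 1; 0 0 0 1 1 -0.2 1; 0 0 0 1 1 0 1; 0 0 0 1 1 0 1; 0 0 0 0.9 0.7 0 1; 0 0 0 0.4 0.2 0 1; 0 0 0 0 0 0 1'; python3 - <<'E'
from fit import *
o=st(); print(o['tool_pos'],o['orientation'])
p,d=save('wrist','w9.png'); C=wcloud(d,o); C=C[d>0]
P=C[(np.hypot(C[:,0]-.6625,C[:,1]+.0015)<.03)&(C[:,2]>.10)&(C[:,2]<.17)]; print(len(P),fitc(P,.011,[.6625,-.0015]))
P=C[(np.hypot(C[:,0]-.6625,C[:,1]+.0015)<.03)&(C[:,2]>.176)&(C[:,2]<.19)]; print(len(P),P.mean(0),(P.max(0)+P.min(0))/2)
P=C[(np.hypot(C[:,0]-.6625,C[:,1]+.0015)<.07)&(C[:,2]>.075)&(C[:,2]<.085)]; print(len(P),(P.max(0)+P.min(0))/2)
E
```

```text
clock: 24.58
tool_pos: [0.5915, -0.0017, 0.2937]
orientation: [-179.9, 0.0, 90.1]
force: [-1.1, -0.3, 0.2]
opening: 0.0877
[ 0.59151944 -0.0016831   0.29372514] [-1.79894580e+02  3.20376095e-02  9.00742464e+01]
660 (array([ 0.66223507, -0.00287064]), np.float64(0.00039507773136872407))
556 [ 0.66060063 -0.00296879  0.17993965] [ 0.66122678 -0.00300873  0.17903187]
4247 [ 0.6614738  -0.0029241   0.07995883]
```

View pics/w9.png

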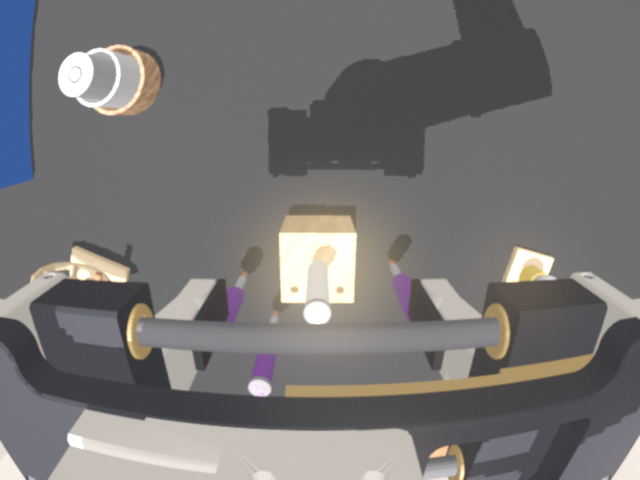

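The white probe's top is at (317,310), with its block at (318,260). The purple decoys are off to the sides, clear of the finger path.

```bash
python3 -m jog '0 0 0 -0.03 0.6 0 1; 0 0 0 0 0.8 0 1; 0 0 0 0 0.37 0.4 1; 0 0 0 0 0 0.8 1; 0 0 0 0 0 0.8 1; 0 0 0 0 0 0 1; 0 0 0 0 0 0 1'
```

```text
clock: 25.5
tool_pos: [0.6623, -0.0043, 0.216]
orientation: [179.9, 0.0, 90.0]
force: [0.4, 0.3, 0.6]
opening: 0.088
```

```bash
python3 -m jog '0 0 0 0.035 0 0.4 1; 0 0 0 0 0 0.8 1; 0 0 0 0 0 0.8 1; 0 0 0 0 0 0.35 1; 0 0 0 0 0 0 1; 0 0 0 0 0 0 1'; python3 -m jog '0 0 0 0 0 0 -1; 0 0 0 0 0 0 -1; 0 0 0 0 0 0 -1; 0 0 0 0 0 0 -1; 0 0 0 0 0 0 -1; 0 0 0 0 0 0 -1; 0 0 0 0 0 0 -1; 0 0 0 0 0 0 -1'
```

```text
clock: 26.25
tool_pos: [0.663, -0.0023, 0.1222]
orientation: [179.9, -0.0, 90.0]
force: [-0.8, 0.8, 0.1]
opening: 0.0875
clock: 27.25
tool_pos: [0.662, -0.0025, 0.1207]
orientation: [-180.0, 0.0, 90.0]
force: [-0.2, 0.5, -0.7]
opening: 0.0215
```

```bash
python3 -m jog '0 0 0 0 0 -0.2 -1; 0 0 0 0 0 -0.5 -1; 0 0 0 0 0 -0.8 -1; 0 0 0 0 0 -0.9 -1; 0 0 0 0 0 -0.9 -1; 0 0 0 0 0 -0.9 -1; 0 0 0 0 0 -0.4 -1; 0 0 0 0 0 0 -1'; python3 - <<'E'
from fit import *
o=st(); print(o['tool_pos'],o['orientation'])
save('side','d10.png'); save('wrist','w10.png')
E
```

```text
clock: 28.25
tool_pos: [0.6622, -0.0023, 0.3055]
orientation: [179.9, -0.0, 90.0]
force: [-0.3, 0.5, -1.6]
opening: 0.0216
[ 0.66223011 -0.00231161  0.30549998] [ 1.79908215e+02 -4.09470499e-02  8.99859649e+01]
```

View pics/d10.png

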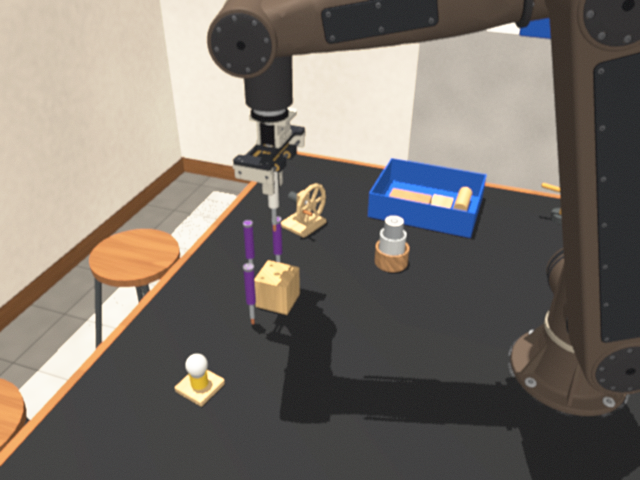

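View pics/w10.png

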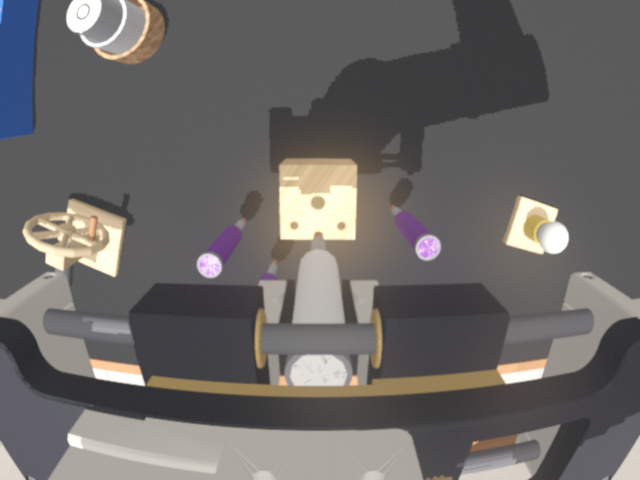

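The probe is out of the block and held upright. I carry it to a point above the lid.

```bash
python3 -m jog '0 0 0 -0.4 -0.4 0 -1; 0 0 0 -0.8 -0.8 0 -1; 0 0 0 -1 -1 0 -1; 0 0 0 -1 -1 0 -1; 0 0 0 -1 -1 0 -1; 0 0 0 -0.9 -0.8 0 -1; 0 0 0 -0.6 -0.4 0 -1; 0 0 0 -0.3 -0.1 0 -1'; python3 -m jog '0 0 0 0 0 0 -1; 0 0 0 0 0 0 -1; 0 0 0 0 0 0 -1'
python3 - <<'E'
from fit import *
o=st(); print(o['tool_pos'],o['orientation'])
save('wrist','w11.png');save('scene','s11.png');save('side','d11.png')
for n,f in [('scene','s11'),('side','d11'),('wrist','w11')]:
    d=np.load(f'/tmp/{f}.png.npy'); C=(wcloud(d,o) if n=='wrist' else cloud(n,d)); C=C[d>0]
    x,y=o['tool_pos'][:2]
    for (a,b,r) in [(.250,.270,.011),(.265,.290,.011),(.218,.243,.005),(.2,.216,.0035)]:
        P=C[(np.hypot(C[:,0]-x,C[:,1]-y)<.018)&(C[:,2]>a)&(C[:,2]<b)]
        if len(P)>5: print(n,a,b,len(P),fitc(P,r,[x,y]))
    P=C[(np.hypot(C[:,0]-.443,C[:,1]+.243)<.035)&(C[:,2]>.098)&(C[:,2]<.122)]; print('can',len(P),fitc(P,.024,[.443,-.243]))
    P=C[(np.hypot(C[:,0]-x,C[:,1]-y)<.018)&(C[:,2]>.15)]; print('zmin',np.percentile(P[:,2],[0,2]))
E
```

```text
clock: 29.35
tool_pos: [0.4399, -0.2436, 0.3042]
orientation: [-180.0, -0.0, 89.9]
force: [0.8, -0.3, -0.8]
opening: 0.0215
clock: 29.72
tool_pos: [0.4423, -0.2418, 0.3044]
orientation: [-180.0, -0.0, 90.0]
force: [-0.8, -1.1, -0.5]
opening: 0.0214
[ 0.44232123 -0.24184366  0.30442631] [-1.79967672e+02 -1.08571995e-02  9.00375941e+01]
scene 0.25 0.27 33 (array([ 0.44111   , -0.24403402]), np.float64(0.00286801259891214))
scene 0.265 0.29 84 (array([ 0.44207747, -0.24339005]), np.float64(0.001825463832606105))
scene 0.218 0.243 32 (array([ 0.44216097, -0.24262401]), np.float64(0.0015903996846682472))
scene 0.2 0.216 17 (array([ 0.44289999, -0.24283368]), np.float64(0.0010353211884195144))
can 122 (array([ 0.44316953, -0.24488207]), np.float64(0.00147703784038342))
zmin [0.20019719 0.20983998]
side 0.25 0.27 38 (array([ 0.44275134, -0.24406198]), np.float64(0.003214017227555037))
side 0.265 0.29 85 (array([ 0.44241562, -0.24175921]), np.float64(0.0021369888918672023))
side 0.218 0.243 38 (array([ 0.44238995, -0.24051956]), np.float64(0.001397607225372537))
side 0.2 0.216 16 (array([ 0.44259815, -0.24171046]), np.float64(0.0016290212170133637))
can 158 (array([ 0.44342142, -0.24253526]), np.float64(0.002211901586791982))
zmin [0.19778382 0.20839771]
wrist 0.25 0.27 95 (array([ 0.44254304, -0.24188877]), np.float64(0.00026605599228280623))
wrist 0.265 0.29 585 (array([ 0.44254419, -0.24189327]), np.float64(0.00027066555918022086))
wrist 0.218 0.243 159 (array([ 0.44231107, -0.24190142]), np.float64(0.0002376973787376812))
wrist 0.2 0.216 43 (array([ 0.44205919, -0.24196715]), np.float64(0.00031259947634200446))
can 154 (array([ 0.44346782, -0.24341851]), np.float64(0.0002888343942181181))
zmin [0.20285889 0.23576463]
```

View pics/w11.png

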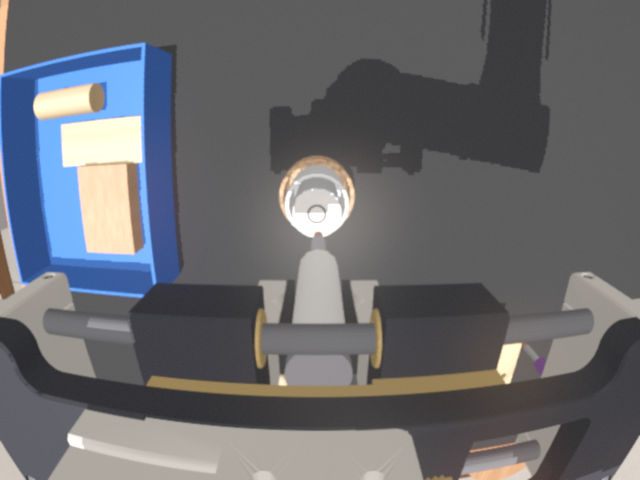

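View pics/d11.png

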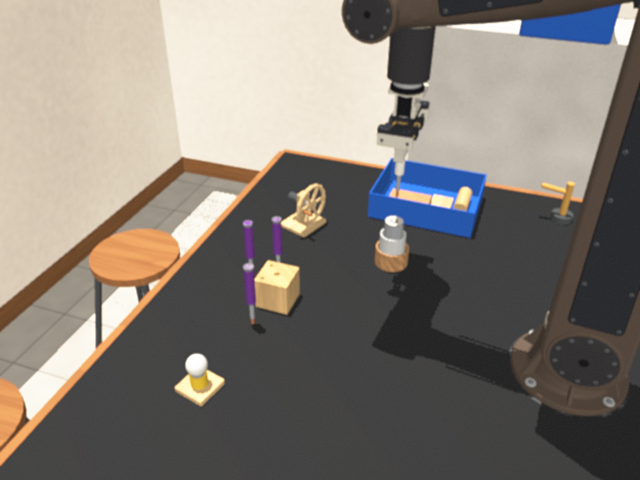

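```bash
python3 -m jog '0 0 0 -0.035 0.035 0.3 -1; 0 0 0 0 0 0.6 -1; 0 0 0 0 0 0.4 -1; 0 0 0 0 0 0.15 -1; 0 0 0 0 0 0 -1; 0 0 0 0 0 0 -1; 0 0 0 0 0 0 -1'
python3 - <<'E'
from fit import *
from fit import wray
print('ring from w11',wray(317,214,[.44232,-.24184,.30443],[180,0,90.04],.129))
o=st(); print(o['tool_pos'],o['orientation'])
save('wrist','w12.png');save('scene','s12.png')
d=np.load('/tmp/w12.png.npy'); C=wcloud(d,o); C=C[d>0]
x,y=o['tool_pos'][:2]; z=o['tool_pos'][2]-.1057
for (a,b,r) in [(.04,.09,.011),(.02,.044,.005),(.001,.018,.0035)]:
    P=C[(np.hypot(C[:,0]-x,C[:,1]-y)<.018)&(C[:,2]>a+z)&(C[:,2]<b+z)]
    if len(P)>5: print(a,b,len(P),fitc(P,r,[x,y]))
P=C[(np.hypot(C[:,0]-.443,C[:,1]+.243)<.035)&(C[:,2]>.098)&(C[:,2]<.122)]; print('can',len(P),fitc(P,.024,[.443,-.243]))
im=cv2.imread('pics/w12.png'); cv2.imwrite('pics/z12.png',cv2.resize(im[170:290,260:380],None,fx=5,fy=5,interpolation=cv2.INTER_CUBIC))
E
```

```text
clock: 30.75
tool_pos: [0.4437, -0.2439, 0.2474]
orientation: [179.9, 0.0, 90.0]
force: [0.1, -0.4, -0.2]
opening: 0.0213
ring from w11 [ 0.44375553 -0.24280791  0.129     ]
[ 0.44370918 -0.24391488  0.24740312] [1.79935186e+02 1.42265491e-02 8.99894728e+01]
0.04 0.09 609 (array([ 0.44423586, -0.24397394]), np.float64(0.001746657008434509))
0.02 0.044 153 (array([ 0.44379528, -0.24398473]), np.float64(0.00024004813290738774))
0.001 0.018 43 (array([ 0.44366584, -0.24399674]), np.float64(0.0002693471239683864))
can 262 (array([ 0.4435697 , -0.24337285]), np.float64(0.0002842158840168499))
```

View pics/z12.png

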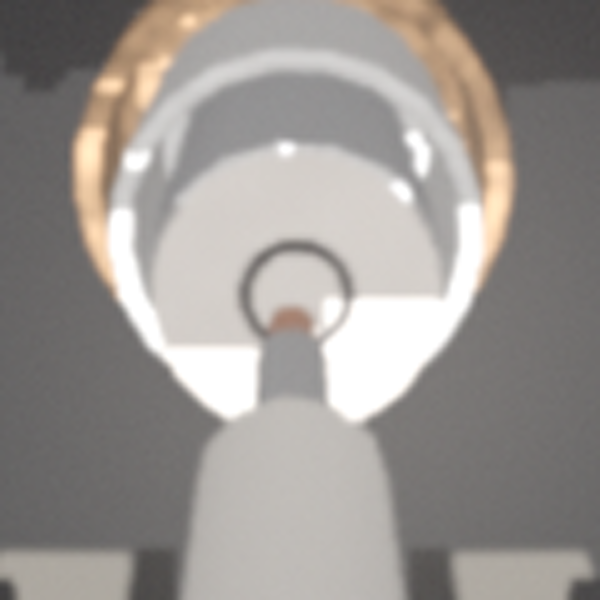

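```bash
python3 -m jog '0 0 0 0.018 0 0 -1; 0 0 0 0 0 0 -1'; python3 -m jog '0 0 0 0 0 0.12 -1; 0 0 0 0 0 0.12 -1; 0 0 0 0 0 0 -1; 0 0 0 0 0 0 -1';python3 -m jog '0 0 0 0 0 0 -1'; python3 -m jog '0 0 0 0 0 0 -1'
```

```text
clock: 31.1
tool_pos: [0.4434, -0.2431, 0.2468]
orientation: [180.0, 0.0, 90.0]
force: [0.4, 0.4, -1.1]
opening: 0.0221
clock: 31.6
tool_pos: [0.4434, -0.2431, 0.2371]
orientation: [-180.0, 0.0, 90.0]
force: [-0.1, -0.5, -1.1]
opening: 0.0215
clock: 31.72
tool_pos: [0.4435, -0.2431, 0.2373]
orientation: [180.0, 0.0, 90.0]
force: [1.1, -0.0, -1.3]
opening: 0.0209
clock: 31.85
tool_pos: [0.4434, -0.2431, 0.2373]
orientation: [180.0, 0.0, 90.0]
force: [0.2, -0.3, -0.8]
opening: 0.0214
```

```bash
python3 - <<'E'
from fit import *
o=st()
save('wrist','w13.png')
d=np.load('/tmp/w13.png.npy'); C=wcloud(d,o); C=C[d>0]
x,y=o['tool_pos'][:2]; z=o['tool_pos'][2]-.1057
for (a,b,r) in [(.04,.09,.011),(.02,.044,.005),(.003,.018,.0035)]:
    P=C[(np.hypot(C[:,0]-x,C[:,1]-y)<.013)&(C[:,2]>a+z)&(C[:,2]<b+z)]
    if len(P)>5: print(a,b,len(P),fitc(P,r,[x,y]))
P=C[(np.hypot(C[:,0]-.443,C[:,1]+.243)<.035)&(C[:,2]>.098)&(C[:,2]<.122)]; print('can',len(P),fitc(P,.024,[.443,-.243]))
P=C[(np.hypot(C[:,0]-.455,C[:,1]+.243)<.008)&(C[:,2]>.122)&(C[:,2]<.135)]; print('lid z',np.median(P[:,2]))
im=cv2.imread('pics/w13.png'); cv2.imwrite('pics/z13.png',cv2.resize(im[180:280,270:370],None,fx=6,fy=6,interpolation=cv2.INTER_CUBIC))
E
```

```text
0.04 0.09 612 (array([ 0.44391468, -0.24317948]), np.float64(0.0017904725997566614))
0.02 0.044 160 (array([ 0.44347564, -0.24317274]), np.float64(0.00023244111084698687))
0.003 0.018 43 (array([ 0.44332612, -0.24321143]), np.float64(0.0002513259059264539))
can 268 (array([ 0.44349495, -0.24334159]), np.float64(0.00025403039331954125))
lid z 0.129196078473574
```

View pics/z13.png

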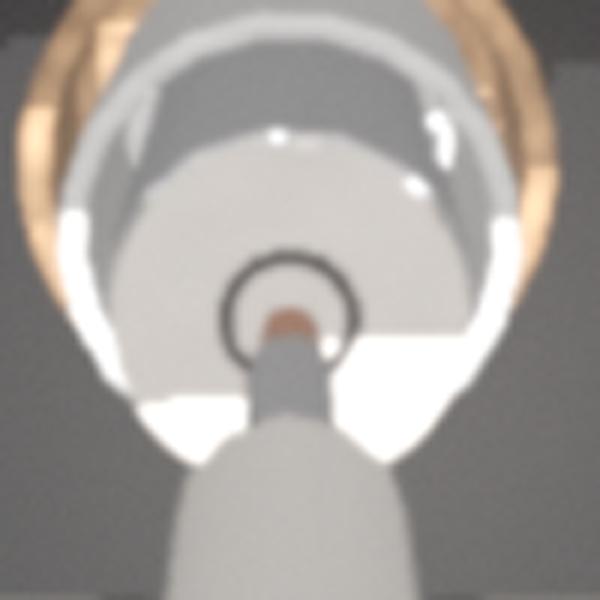

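The tip is within about 0.2 mm of the ring's centre, at (290,320) in the crop. I press in small steps and watch the force.

```bash
python3 -m jog '0 0 0 0 0 0.05 -1; 0 0 0 0 0 0 -1'; python3 -m jog '0 0 0 0 0 0.04 -1; 0 0 0 0 0 0 -1'; python3 -m jog '0 0 0 0 0 0 -1';python3 -m jog '0 0 0 0 0 0.04 -1; 0 0 0 0 0 0 -1'; python3 -m jog '0 0 0 0 0 0 -1'; python3 -m jog '0 0 0 0 0 0.04 -1; 0 0 0 0 0 0 -1'; python3 -m jog '0 0 0 0 0 0 -1'
```

```text
clock: 32.15
tool_pos: [0.4432, -0.2431, 0.2349]
orientation: [-180.0, -0.0, 90.0]
force: [-0.6, 0.2, -0.5]
opening: 0.0214
clock: 32.4
tool_pos: [0.4434, -0.2432, 0.2336]
orientation: [180.0, 0.0, 90.0]
force: [0.4, 0.9, 0.4]
opening: 0.0217
clock: 32.52
tool_pos: [0.4435, -0.2431, 0.2337]
orientation: [180.0, 0.0, 90.0]
force: [-0.2, 0.1, 0.5]
opening: 0.0217
clock: 32.78
tool_pos: [0.4434, -0.2431, 0.232]
orientation: [180.0, 0.0, 90.0]
force: [0.5, -0.1, 1.8]
opening: 0.0217
clock: 32.9
tool_pos: [0.4434, -0.2431, 0.232]
orientation: [180.0, 0.0, 90.0]
force: [-0.7, -0.3, 1.3]
opening: 0.0213
clock: 33.15
tool_pos: [0.4434, -0.2431, 0.2303]
orientation: [180.0, 0.0, 90.0]
force: [0.1, 0.2, 1.8]
opening: 0.0215
clock: 33.28
tool_pos: [0.4434, -0.2431, 0.2304]
orientation: [180.0, 0.0, 90.0]
force: [-0.6, -0.9, 1.2]
opening: 0.0215
```

```bash
python3 -m jog '0 0 0 0 0 0.04 -1; 0 0 0 0 0 0 -1'; for i in 1 2; do :; done; python3 -m jog '0 0 0 0 0 0 -1'; python3 -m jog '0 0 0 0 0 0 -1'; python3 - <<'E'
from fit import *
fz=[];zz=[]
for i,n in enumerate(['wrist','side','scene']*3):
    p,d=save(n,f'f{i}.png'); o=st(); fz.append(o['force']); zz.append(o['tool_pos'])
print(np.mean(fz,0),np.mean(zz,0),o['orientation'])
d=np.load('/tmp/f6.png.npy');C=wcloud(d,o);C=C[d>0]
x,y,z=o['tool_pos']
for (a,b,r) in [(.175,.22,.011),(.143,.172,.005)]:
    P=C[(np.hypot(C[:,0]-x,C[:,1]-y)<.013)&(C[:,2]>a)&(C[:,2]<b)]; print(a,b,len(P),fitc(P,r,[x,y]))
P=C[(np.hypot(C[:,0]-.443,C[:,1]+.243)<.035)&(C[:,2]>.098)&(C[:,2]<.122)]; print('can',len(P),fitc(P,.024,[.443,-.243]))
im=cv2.imread('pics/f6.png'); cv2.imwrite('pics/z14.png',cv2.resize(im[180:280,270:370],None,fx=6,fy=6,interpolation=cv2.INTER_CUBIC))
E
```

```text
clock: 33.52
tool_pos: [0.4434, -0.2431, 0.2287]
orientation: [180.0, 0.0, 90.0]
force: [-1.0, -0.4, 1.9]
opening: 0.0217
clock: 33.65
tool_pos: [0.4434, -0.2431, 0.2288]
orientation: [180.0, 0.0, 90.0]
force: [0.2, -0.4, 1.5]
opening: 0.0214
clock: 33.78
tool_pos: [0.4434, -0.2431, 0.2288]
orientation: [180.0, 0.0, 90.0]
force: [0.2, -1.0, 2.4]
opening: 0.0217
[-0.09967995 -0.18627046  1.91809493] [ 0.44340698 -0.24311022  0.22879542] [1.79995926e+02 2.86910291e-03 8.99908495e+01]
0.175 0.22 753 (array([ 0.44365356, -0.24314261]), np.float64(0.0002861317695095902))
0.143 0.172 182 (array([ 0.44341196, -0.24315677]), np.float64(0.00024657632251894995))
can 307 (array([ 0.44345929, -0.24332347]), np.float64(0.00027904834744938166))
```

View pics/z14.png

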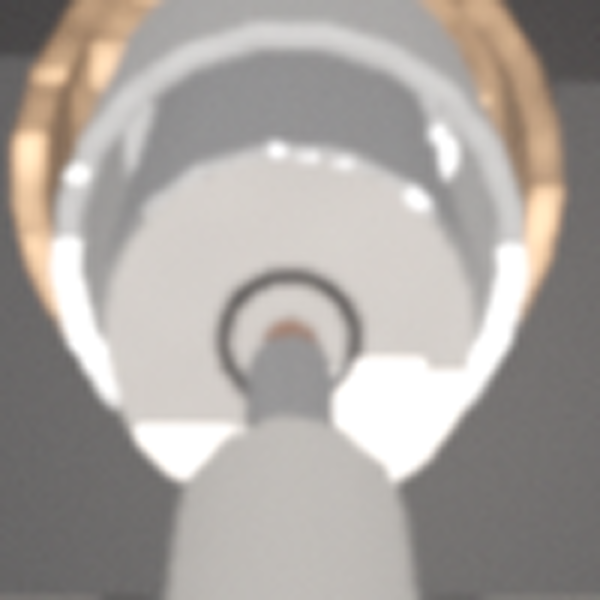

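View pics/f7.png

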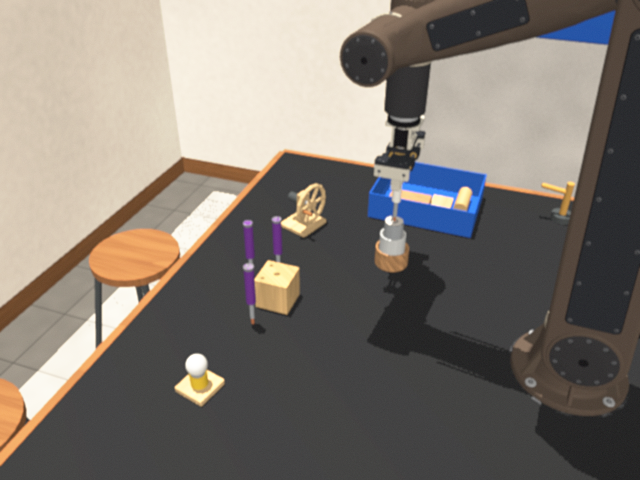

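View pics/f8.png

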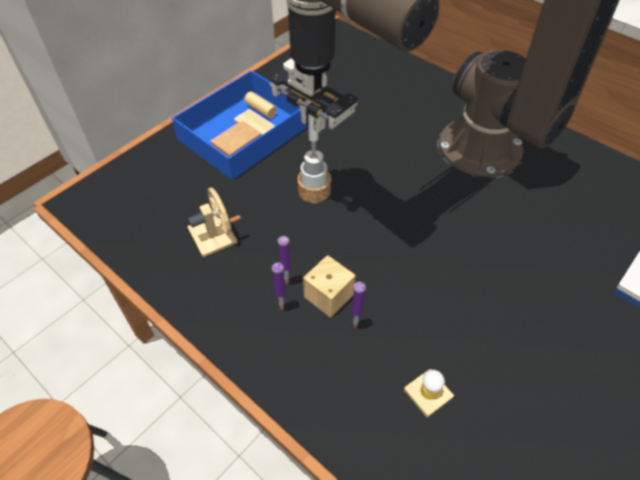

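```bash
python3 - <<'E'
from h import *
o=st(); print(o['clock'],o['tool_pos'],o['force'],o['opening'])
print(ctrl.close_job())
E
```

```text
34.225 [ 0.44338817 -0.24311361  0.22878933] [0.31852411 0.08268755 1.58735415] 0.021554521135981344
the job is handed in; nothing more can be done
None
```

I finished the assembly in the order asked and handed the job in at 34.2 s. The probe was still in the gripper, pressed on the can's lid; no verdict was reported back.

- **Cup and can:** I lowered the cup into the jacket and released it, then the can into the cup and released it. Each touched down at the height expected for fully seated. Afterwards the cup's rim measured about 0.090 m and the lid 0.129 m, against 0.091 m and 0.129 m expected.
- **Probe:** I pulled the white probe straight up out of its block and pressed it on the ring. The last wrist picture put its axis about 0.2 mm from the can's axis, with less than about 0.5° of tilt.
- **Tip depth:** The height says the tip is about 5.9 mm in. The force, about 3.0 N above the reading before contact, says about 5.8 mm. Single force readings scatter by about 0.5 N.
- **Other things:** The last pictures show the lamp, generator, tray and purple look-alikes where they were at the start.
- **Disagreement between cameras:** The scene and side cameras differed from the wrist camera by 1–4 mm sideways. I relied mainly on the wrist camera for the fine alignment. Everything else agreed.

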